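# Hang the green pocket on the counter's cleat stand

## Task

Take the green pocket by the white grip tab on top, tilt its top towards the white panel of the stand and bring its angled rear strip down behind the panel's sloping blue cleat, about midway along it, feeling for the cleat gently because the panel's height is set by hand. Then swing the pocket level so that the lug of the panel enters the slot in its back, and let go only when it hangs by itself, level, square and fully home. Do not force or drop it, and leave the bottle, stamp and carton beside the work where they are.

Things in the scene. Friction and masses are not known exactly. Their poses are not given: they have to be found in the camera images.
- stand: Fixed stand: dark base plate 150 x 200 x 10 mm (50 mm in front to 100 mm behind the origin), two posts, a white upright panel 150 mm wide, 8 mm thick. Origin on the worktop below the panel's front face (x = 0 is that face); x points square into the panel, y along it, z up. The panel with cleat, pad and lug was clamped by hand up to 18 mm above or below nominal; that height is NOT reported.
- cleat_nominal (a point): Fixed on the stand, 125 mm above the worktop: the bottom of the V between cleat and panel IF the panel were at nominal height (really 107 to 143 mm). The blue cleat, 140 mm wide, 5 mm thick, rises from the V bottom at 45 degrees towards -x; its inner face ends 18 mm out and 18 mm up, its outer corner 21.5 mm out and 14.5 mm up. Panel top 24 mm above the V. Axes: the stand's.
- lug_nominal (a point): Fixed on the stand, nose of the locking lug IF at nominal height: 35 mm out from the panel, 62 mm below the V (shifts with it). Blue lug 60 mm wide, 8 mm thick, round nose. A black rest pad, front 26 mm out, lies 40 to 48 mm below the V. A level pocket cannot be hooked: the plate under its slot meets the lug. Tilt its top 10 to 20 degrees to the panel till the strip is down.
- grip_tab (a point): Centre of the green pocket's white grip tab, to be grasped: 14 mm thick (x), 44 wide (y), 42 high; its top is 181 mm above the pocket's underside, under it a neck 10 x 36 mm. Axes: the pocket's, x front to back, y width, z up. Starts upright on the worktop, this point 160 mm up. Hung fully home: level, this point 30 mm out from the panel and 75 mm above the V bottom.
- strip_edge (a point): Middle of the lower rear edge of the pocket's white angled strip, 26.5 mm behind (+x) and 71.5 mm below grip_tab; pocket axes. Strip 5 mm thick, 90 mm wide, slippery, falling backwards at 45 degrees to this edge; square end (upper edge 3.5 mm behind and above this one). Home: this edge 3.5 mm out from the panel, 3.5 mm above the V bottom, underside flat on the cleat.
- slot (a point): Middle of the slot in the pocket's back, at the rear plate's back face; pocket axes. It runs the full width, 15 to 33 mm above the underside. The rear plate, 6 mm thick, reaches 115 mm up; its back face lies 4 mm behind grip_tab. The lug fills the slot when home, and then the pocket cannot be lifted straight off.
- pocket: The green pocket, an open box: 104 mm wide, front 62 mm and sides 70 mm high, from 20 mm in front of the origin to 26 mm behind it. Origin at its underside, 22 mm in front (-x) of and 160 mm below grip_tab; same axes. 0.2 to 0.33 kg, centre of mass some 10 to 15 mm in front of grip_tab and 90 mm below it.
- brown_bottle: Brown bottle with a white cap, 44 mm wide, 100 mm high, standing; origin under its middle. Bystander.
- stamp: Brown wooden rubber stamp, 40 x 40 x 60 mm, standing; origin under its middle. Bystander.
- pink_carton: Pink and white carton, 53 x 88 x 26 mm, lying flat; origin under its middle. Bystander.

How it is judged:
By the outcome, as a careful person would: the job done as asked, in the order asked, and still so for the second after the job is handed in, with the robot touching nothing.
It also fails if it takes over 61 s, if anything falls off the work surface, if the arm or the gripper's body presses on something with over 40 N, if the wrist force passes 120 N, or if a joint passes its speed limit or range.

## Robot

A 6-joint arm with a two-finger parallel gripper is mounted at the origin on a cart in front of the work surface, level with it; the furniture and walls round the work are solid. World frame = base frame: x ahead of the robot, y to its left, z up, the work surface at z = 0. Lengths are in mm, angles in degrees, forces in N, time in s.
With the tool pointing down it reaches from about 250 to 850 mm from the base axis. Payload 12.5 kg.
Tool frame: the origin (TCP) lies on the centre line of the jaws, within the pads' length; the fingertips stand 14 mm ahead of it and the grasp point (between the pads) lies 5 mm behind it; z points along the fingers, y is the line along which they close (so a half turn about z gives the same grasp; the last joint's range is limited). The gripper opens to 93 mm and grips with 3 to 60 N. Pads are 15 mm wide; open, the fingers measure 128 mm over their backs; the gripper's body (75 mm by 188 mm) begins 65 mm behind the grasp point.
Start: joints at [64.939, 20.094, 94.641, -0, 65.266, -4.847], TCP at [190.008, 516.122, 232.633] pointing down, gripper open.
Joint ranges: [-157.81, 157.81], [-45, 120.19], [0.68, 151.7], [-89.99, 269.99], [4.06, 180], [-164.3, 164.3]. Speed limits (degrees/s): [127.2, 127.2, 159.86, 180, 180, 180].

## Interface

Orientations are given as [roll, pitch, yaw] about the fixed x, y, z axes, in that order (R = Rz(yaw) Ry(pitch) Rx(roll)).
In Python, from bench import arm gives the robot as it stands. The module is installed in compiled form; this text tells all that it offers.
- The arm moves only by the shell command python3 -m creep 'ROWS'. ROWS is a JSON object of lists of equal length, an entry for each row: "jaw": the finger opening in mm, from 0 to 93; "slide": the shift along the tool's x, y, z in mm, a list of three; "turn": the turn about the tool's z in rad. A call has 1 to 12 rows; each row shifts and turns the commanded pose from where the row before left it, along the tool's axes as they then stand; what a row does not reach is not made up. A row lasts 1/12 s, in which the tool goes at most 41.7 mm and 7.16 degrees, less where a joint would pass 70% of its speed; a pose out of reach is approached as far as the arm can. A call is refused whole if a number of a shift passes 41.7 or a number of a turn 0.125, either way. A call with a gripper value outside its range is refused whole. The fingers move at their own pace and stop on an object; the grip force is fixed at half the most. Time passes only in rows, so rows that do not move let the fingers close. It gives the time, the measured TCP pose, the force, the opening and the grip force at its end, in the units of the state.
- arm.state(): the state, without advancing time (a new reading comes with each control period).
- arm.read_camera(name): name is "side" or "top"; returns the picture (480x640x3 uint8, red, green, blue); there is no depth.
- arm.camera_model(name): a dict with "fov_y" (degrees; the focal length in pixels is half the picture's height over the tangent of half this angle, whatever the lens; pixels are square), "cx", "cy" (the principal point, pixels), "rvec" (rotation vector, rad) and "tvec" (3), from world to camera coordinates, as OpenCV has them. Camera axes: x right, y down, z forward; pixel columns grow to the right and rows downward; lengths in mm; the calibration is good to about 2 mm. A picture is of the moment at which its call begins. camera_model takes no time and is no camera call.
- arm.sign_off(): hands the job in; it is judged then, once.
The state is a dict: "time": time; "joint_positions": joint angles; "qvel": joint speeds; "joint_efforts": joint torques, N m; "tcp_pos": TCP position; "orientation": TCP orientation; "ft_force": force on the tool from outside, world axes, zero at the start; "torque": the same for the moment, N m; "width": finger opening in mm; "grasp_force": force on a finger pad.
Only numpy, scipy, OpenCV 4.12 (cv2) and the standard library are available. Lean on these libraries where they do the work, as an engineer would, in place of code of your own. Each camera call takes 0.05 s, during which the arm holds its last target. There are 200 camera calls.

## Working session

There is one attempt and no reset: what is moved stays moved. The work goes in short steps, Python scripts to look and compute and a shell command to move; the robot and the scene stay as the last step left them, time stands still between calls to the robot, and variables do not carry over. Pictures are saved under pics/ and viewed, at most 10 in all, crops included, and the job is handed in when it is done.

```bash
mkdir -p pics
python3 - <<'E'
from bench import arm
import cv2
for n in("top","side"):
    cv2.imwrite(f"pics/{n}0.png",arm.read_camera(n)[...,::-1]); print(n,arm.camera_model(n))
print(arm.state())
E
```

```text
top {'fov_y': 51.02657541449116, 'cx': 319.5717547844294, 'cy': 244.4031016239921, 'rvec': array([ 2.14935575, -2.15141991,  0.08432631]), 'tvec': array([  23.99417409,  504.86138185, 1093.26127994])}
side {'fov_y': 45.948310547959096, 'cx': 314.4229412355636, 'cy': 236.70011416815956, 'rvec': array([ 1.10224001,  2.03701077, -1.22064188]), 'tvec': array([ 253.54752706,  -85.2721001 , 1717.68473449])}
{'time': 0.1, 'joint_positions': array([ 6.49382771e+01,  2.01216799e+01,  9.46714144e+01, -7.67590769e-04,
        6.52653752e+01, -4.84811365e+00]), 'qvel': array([-0.04024638, -0.09797007, -0.10249343,  0.05536549,  0.0433566 ,
        0.04787966]), 'joint_efforts': array([ 2.19566748e-03, -4.98028743e+01, -2.85704684e+01,  7.01057282e-02,
        2.38989940e-02, -6.21775348e-05]), 'tcp_pos': array([189.90434924, 515.87568195, 232.16354606]), 'orientation': array([-1.79941681e+02, -4.24718216e-03,  1.59786710e+02]), 'ft_force': array([-0.54176907,  0.01272672, -0.33303497]), 'torque': array([ 0.01558772, -0.04168203,  0.00770286]), 'grasp_force': 0.0, 'width': 92.77287674383841}
```

View pics/top0.png

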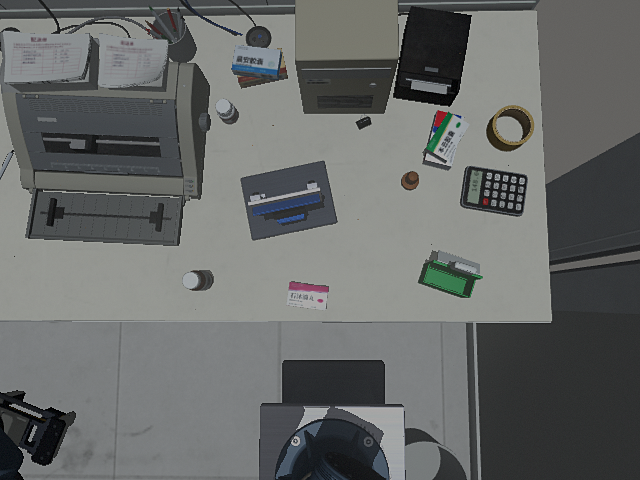

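View pics/side0.png

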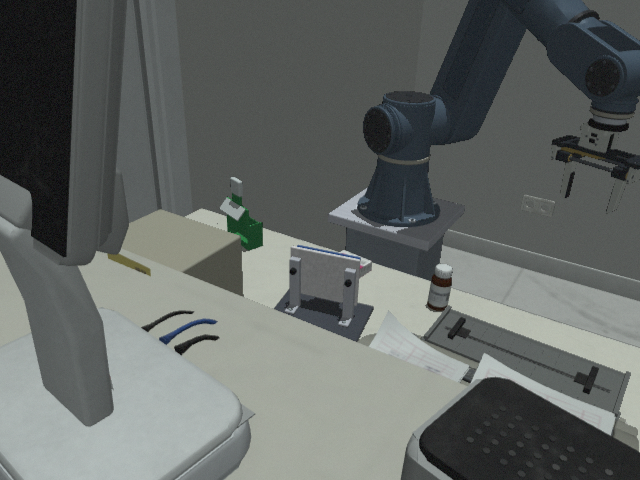

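Both views are clear: the stand is at about (290,200) in the top picture, the pocket at (450,273), the carton at (308,295), the stamp at (410,180) and the bottle at (197,280). I'll enlarge the stand and pocket next.

Run:
```python
import cv2,numpy as np
t=cv2.imread("pics/top0.png"); s=cv2.imread("pics/side0.png")
f=lambda i,x,y,w,h,k:cv2.resize(i[y:y+h,x:x+w],None,fx=k,fy=k,interpolation=cv2.INTER_CUBIC)
# left: stand (230,150) 5x? ; right: pocket (410,240)
a=f(t,230,155,115,90,5); b=f(t,410,240,80,65,5)
c=np.zeros((450,575+5,3),np.uint8); 
cv2.imwrite("pics/a.png",f(t,232,155,110,90,7))
cv2.imwrite("pics/b.png",np.vstack([f(t,410,240,80,60,5),f(s,210,170,80,0+60,5)][:1]+[np.zeros((1,400,3),np.uint8)]))
l=f(t,410,240,80,65,5); r=f(s,275,230,80,120,5); r2=f(s,215,170,55,85,5)
L=np.zeros((600,800,3),np.uint8); L[:325,:400]=l; L[:600,400:800]=r; L[325:325+275,:275]=r2[:275]
cv2.imwrite("pics/b.png",L)
```

```text
(no output)
```

View pics/a.png

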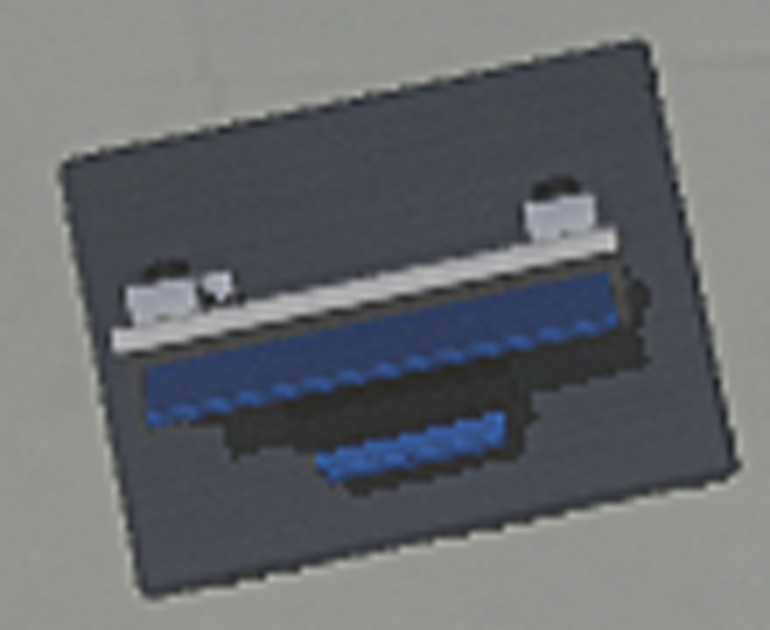

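View pics/b.png

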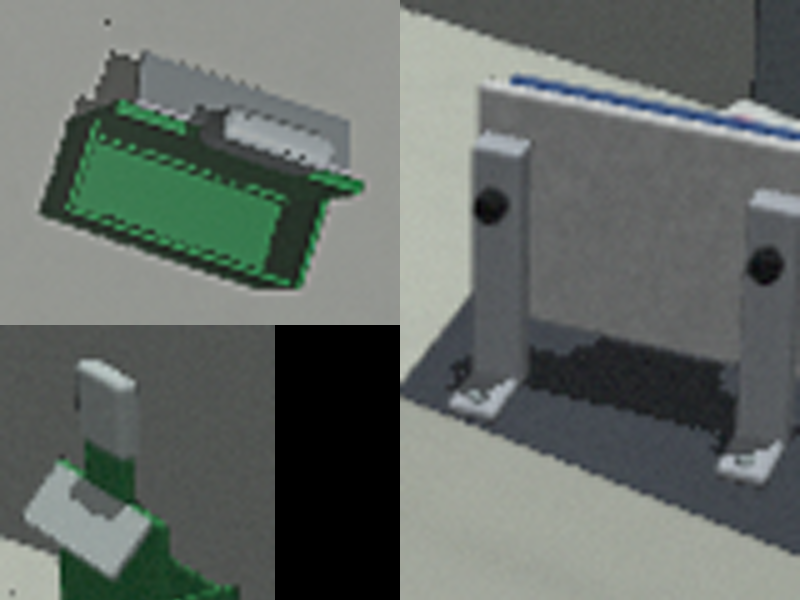

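In crop a the base plate corners are at (62,162), (648,40), (740,468) and (147,598), and the panel's top front edge runs from (115,352) to (617,250). In crop b the strip's rear edge runs from (140,50) to (350,122) and the tab top is around (222–335,108–170). I'll fit the poses to these points.

```bash
cat > h.py <<'E'
import cv2,numpy as np
from scipy.optimize import least_squares
from bench import arm
def proj(n,P):
    m=arm.camera_model(n); f=240/np.tan(np.radians(m["fov_y"]/2))
    K=np.array([[f,0,m["cx"]],[0,f,m["cy"]],[0,0,1]])
    return cv2.projectPoints(np.array(P,float).reshape(-1,1,3),m["rvec"],m["tvec"],K,None)[0][:,0]
def R(a):
    c,s=np.cos(a),np.sin(a); return np.array([[c,-s,0],[s,c,0],[0,0,1]])
px=lambda L,o,k:np.array(o)+(np.array(L,float)+.5)/k-.5
E
python3 - <<'E'
from h import *
a=lambda L:px(L,(232,155),7)
base=[(100,100,10),(100,-100,10),(-50,-100,10),(-50,100,10)]; ub=a([(62,162),(648,40),(740,468),(147,598)])
us=px([(80,83)],(275,230),5)
up=a([(115,352),(617,250),(112,328),(613,228)])
def w(P,q): return np.array(P,float)@R(q[2]).T+[q[0],q[1],0]
def res(q):
    h=149+q[3]
    r=[proj("top",w(base,q))-ub, proj("top",w([(0,75,h),(0,-75,h),(8,75,h),(8,-75,h)],q))-up, proj("side",w([(8,-75,h)],q))-us]
    return np.vstack(r).ravel()
s=least_squares(res,[560,0,-.2,0] if 0 else [650,50,.2,0],loss="soft_l1"); print("stand",s.x,np.degrees(s.x[2])); print(res(s.x).reshape(-1,2).round(2))
b=lambda L:px(L,(410,240),5)
ut=b([(230,108),(335,143),(222,135),(330,170),(140,50),(350,122)])
# pocket, about the tab
pt=[(7,22,181),(7,-22,181),(-7,22,181),(-7,-22,181),(30,45,92),(30,-45,92)]
f=lambda q:(proj("top",w(pt,q))-ut).ravel()
p=least_squares(f,[450,-270,-.3],loss="soft_l1"); print("tab",p.x,np.degrees(p.x[2])); print(f(p.x).reshape(-1,2).round(2))
q=proj("side",w([(7,-22,181),(-7,-22,181),(7,22,181),(30,45,92),(30,-45,92)],p.x)); print((q-[215,170])*5+[0,325])
E
```

```text
stand [ 5.86055534e+02  9.14159581e+01  2.01892711e-01 -2.03905746e+00] 11.567600244054546
[[-0.97 -0.66]
 [ 0.07 -0.83]
 [ 0.17  0.96]
 [-1.14  0.15]
 [-0.27  0.72]
 [ 0.82  0.21]
 [-0.57  0.33]
 [ 0.6  -0.46]
 [-1.38 -0.03]]
tab [ 4.43199477e+02 -2.58004958e+02 -3.32700197e-01] -19.06231715723314
[[-0.25 -0.91]
 [ 1.08 -0.38]
 [-0.88  0.65]
 [-0.12  1.2 ]
 [ 0.33  0.02]
 [ 0.01 -0.36]]
[[ 68.67110886 356.70247431]
 [ 92.53861895 350.87851984]
 [114.82592233 383.31582455]
 [106.79479201 573.56732473]
 [ 15.53240741 512.76899721]]
```

```bash
R='[-20,-27,0]'; python3 -m creep '{"jaw":[93,93,93,93,93,93,93,93,93,93,93,93],"slide":[[-20,-27,0],[-20,-27,0],[-20,-27,0],[-20,-27,0],[-20,-27,0],[-20,-27,0],[-20,-27,0],[-20,-27,0],[-20,-27,0],[-20,-27,0],[-20,-27,0],[-20,-27,0]],"turn":[-0.02,0,0,0,0,0,0,0,0,0,0,0]}'; python3 -m creep '{"jaw":[93,93,93,93,93,93,93,93,93,93,93,93],"slide":[[-20,-27,0],[-20,-27,0],[-20,-27,0],[-20,-27,0],[-20,-27,0],[-20,-27,0],[-20,-27,0],[-20,-27,0],[-20,-27,0],[-20,-27,0],[-10,-13,0],[0,0,0]],"turn":[0,0,0,0,0,0,0,0,0,0,0,0]}'
cat >> h.py <<'E'
def to(x,y,z=None,yaw=None):
    "remaining slide in tool axes from measured pose"
    s=arm.state(); p=s["tcp_pos"]; a=np.radians(s["orientation"][2]); d=np.array([x,y])-p[:2]
    print("t%.2f"%s["time"],p.round(1),s["orientation"].round(2),"F",s["ft_force"].round(1),"T",s["torque"].round(2),"w%.1f g%.1f"%(s["width"],s["grasp_force"]))
    print("slide",round(d@[np.cos(a),np.sin(a)],1),round(d@[np.sin(a),-np.cos(a)],1),None if z is None else round(p[2]-z,1),"turn",None if yaw is None else round(-np.radians(yaw-s["orientation"][2]),3))
E
python3 -c "
from h import *
to(443,-258,155,160.94)"
```

```text
time: 1.1
tcp_pos: [310.3, 129.8, 232.6]
orientation: [180.0, 0.0, 161.0]
ft_force: [0.8, 0.7, 0.7]
width: 93.0
grasp_force: 0.0
time: 2.1
tcp_pos: [416.9, -207.3, 232.2]
orientation: [-180.0, -0.0, 160.8]
ft_force: [-0.5, 0.3, -0.7]
width: 92.9
grasp_force: 0.0
t2.10 [ 416.9 -207.3  232.2] [-179.98   -0.    160.79] F [-0.5  0.3 -0.7] T [-0.    0.    0.03] w92.9 g0.0
slide -41.3 -39.3 77.2 turn -0.003
```

```bash
python3 -m creep '{"jaw":[93,93,93,93,93],"slide":[[-20,-20,0],[-21,-19,0],[0,0,0],[0,0,10],[0,0,0]],"turn":[0,0,0,0,0]}'
python3 - <<'E'
from h import *
to(443,-258,155,160.94)
t=arm.read_camera("top")[...,::-1][190:310,370:530]; s=arm.read_camera("side")[...,::-1][110:260,180:300]
L=np.zeros((600,800,3),np.uint8); L[:360,:480]=cv2.resize(t,None,fx=3,fy=3); s=cv2.resize(s[:, :80],None,fx=4,fy=4); L[:600,480:800]=s
cv2.imwrite("pics/c.png",L)
E
```

```text
time: 2.52
tcp_pos: [441.2, -253.5, 220.6]
orientation: [179.9, -0.2, 160.9]
ft_force: [0.0, 0.5, -0.6]
width: 93.2
grasp_force: 0.0
t2.52 [ 441.2 -253.5  220.6] [179.94  -0.18 160.95] F [ 0.   0.5 -0.6] T [ 0.13  0.02 -0.02] w93.2 g0.0
slide -3.1 -3.7 65.6 turn 0.0
```

View pics/c.png

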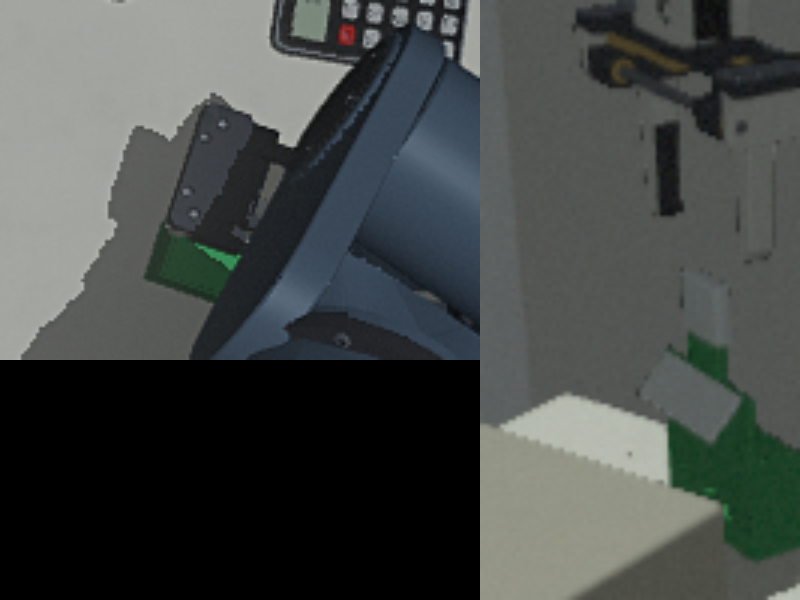

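The fingers straddle the tab in the side view: fingertips at about (668,213) and (758,258), tab top at about (682–728,270–290). I'll check that offset against the projection.

Run:
```python
from h import *
s=arm.state(); p=s["tcp_pos"]; a=np.radians(-19.06)
ty=R(a)@[0,1,0]; tx=R(a)@[1,0,0]
P=[p+ty*k-[0,0,14] for k in(46.5,64,-46.5,-64)]
t=np.array([443.2,-258,181])
P+=[t+tx*7-22*ty,t+tx*7+22*ty,t+tx*7-22*ty-[0,0,42],t+tx*7+22*ty-[0,0,42]]
print((proj("side",P)-[180,110])*4+[480,0]); to(443,-258,155,160.94)
```

```text
[[748.53743225 255.82847145]
 [764.286403   264.44975805]
 [669.26271118 212.43197902]
 [655.12665548 204.69363285]
 [674.94143096 265.36433532]
 [711.86793611 286.65449458]
 [678.02371375 326.76957474]
 [714.51308164 349.07777066]]
t2.62 [ 441.7 -253.7  222. ] [ 1.7997e+02 -1.0000e-01  1.6098e+02] F [-0.5  0.6 -0.5] T [ 0.02 -0.02  0.05] w93.1 g0.0
slide -2.6 -3.7 67.0 turn 0.001
```

```bash
python3 -m creep '{"jaw":[93,93,93,93,93],"slide":[[-1,0,20],[0,0,20],[0,0,20],[0,0,6],[0,0,0]],"turn":[0,0,0,0,0]}'; python3 -m creep '{"jaw":[56,56,56,56,56],"slide":[[0,0,0],[0,0,0],[0,0,0],[0,0,0],[0,0,0]],"turn":[0,0,0,0,0]}';python3 - <<'E'
from h import *
to(443,-258,155,160.94)
t=arm.read_camera("side")[...,::-1][130:260,190:310]
cv2.imwrite("pics/d.png",cv2.resize(t,None,fx=4.6,fy=4.6))
E
```

```text
time: 3.03
tcp_pos: [442.6, -254.4, 155.7]
orientation: [180.0, -0.1, 161.0]
ft_force: [-1.4, 0.0, 0.4]
width: 92.7
grasp_force: 0.0
time: 3.45
tcp_pos: [443.5, -255.5, 157.2]
orientation: [-180.0, 0.0, 160.9]
ft_force: [0.2, -0.9, 0.4]
width: 64.2
grasp_force: 0.0
t3.45 [ 443.5 -255.5  157.2] [-1.7999e+02  5.0000e-02  1.6093e+02] F [ 0.2 -0.9  0.4] T [-0.03  0.04  0.04] w64.2 g0.0
slide -0.3 -2.6 2.2 turn -0.0
```

View pics/d.png

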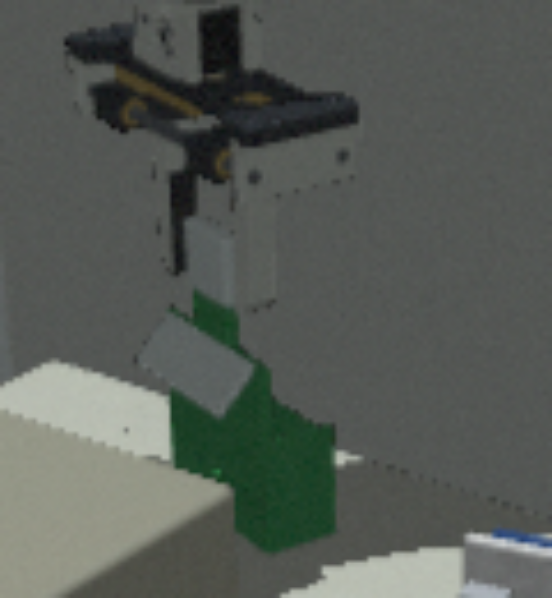

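The tab sits between the fingers, at about (190–235,218–305), so I'll close.

```bash
python3 -m creep '{"jaw":[48,46,44,42,40,38,36,36],"slide":[[0,0,2],[0,0,0],[0,0,0],[0,0,0],[0,0,0],[0,0,0],[0,0,0],[0,0,0]],"turn":[0,0,0,0,0,0,0,0]}'; python3 -c "
from h import *
to(443,-258,155,160.94)"
```

```text
time: 4.17
tcp_pos: [443.3, -255.3, 154.6]
orientation: [180.0, -0.0, 160.9]
ft_force: [-0.3, -1.1, -2.3]
width: 44.0
grasp_force: 30.0
t4.17 [ 443.3 -255.3  154.6] [ 1.7999e+02 -1.0000e-02  1.6093e+02] F [-0.3 -1.1 -2.3] T [-0.11 -0.02  0.02] w44.0 g30.0
slide -0.6 -2.6 -0.4 turn -0.0
```

```bash
python3 -m creep '{"jaw":[36,36,36],"slide":[[0,0,1],[0,0,1],[0,0,0]],"turn":[0,0,0]}'; python3 -m creep '{"jaw":[36,36,36,36,36],"slide":[[-4,0,0],[-4,0,0.2],[-4,0,0.3],[-4,0,0.3],[0,0,0]],"turn":[0,0,0,0,0]}'; python3 -c "
from h import *
to(443,-258,155,160.94)"
```

```text
time: 4.42
tcp_pos: [444.0, -256.0, 154.2]
orientation: [-179.9, 0.1, 160.9]
ft_force: [-2.4, -0.6, 14.2]
width: 43.3
grasp_force: 30.0
time: 4.83
tcp_pos: [459.3, -261.2, 153.0]
orientation: [-180.0, 0.1, 160.9]
ft_force: [-1.3, -1.3, 11.5]
width: 43.9
grasp_force: 30.0
t4.83 [ 459.3 -261.2  153. ] [-1.7995e+02  1.0000e-01  1.6095e+02] F [-1.3 -1.3 11.5] T [-0.04  0.63 -0.03] w43.9 g30.0
slide 16.5 -2.3 -2.0 turn 0.0
```

```bash
python3 -m creep '{"jaw":[36,36,36,36,36,36,36,36,36],"slide":[[-4,0,0.4],[-4,0,0.5],[-4,0,0.5],[-4,0,0.6],[-4,0,0.7],[-4,0,0.8],[-4,0,0.9],[-1,0,0],[0,0,0]],"turn":[0,0,0,0,0,0,0,0,0]}'
python3 - <<'E'
from h import *
to(443,-258,155,160.94)
t=arm.read_camera("side")[...,::-1][130:260,190:310]
cv2.imwrite("pics/e.png",cv2.resize(t,None,fx=4.6,fy=4.6))
E
```

```text
time: 5.58
tcp_pos: [486.1, -270.4, 147.9]
orientation: [-180.0, 0.0, 161.0]
ft_force: [-2.0, -1.9, 4.6]
width: 43.5
grasp_force: 30.0
t5.58 [ 486.1 -270.4  147.9] [-1.7997e+02  2.0000e-02  1.6095e+02] F [-2.  -1.9  4.6] T [-0.2   0.59 -0.02] w43.5 g30.0
slide 44.8 -2.3 -7.1 turn 0.0
```

View pics/e.png

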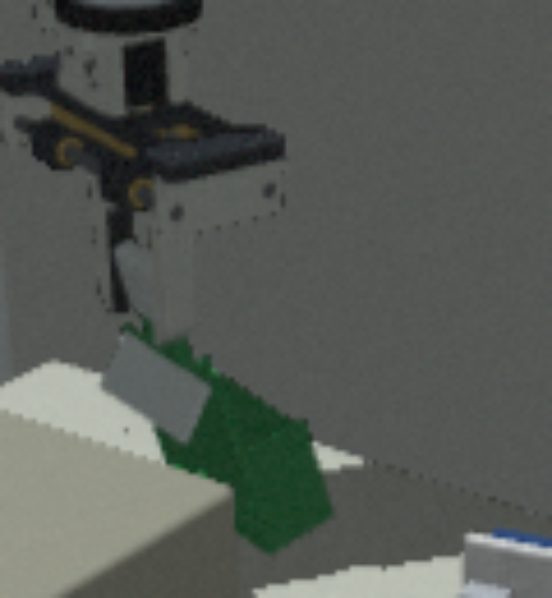

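The pocket is tilted about 16° and its lower rear edge stayed put, near (235,545) to (272,552). I'll lift and check that the tilt holds.

```bash
python3 -m creep '{"jaw":[36,36,36,36,36,36,36,36,36,36,36,36],"slide":[[0,0,-2],[0,0,-4],[0,0,-7],[0,0,-10],[0,0,-14],[0,0,-15],[0,0,-15],[0,0,-14],[0,0,-11],[0,0,-8],[0,0,-6],[0,0,-2]],"turn":[0,0,0,0,0,0,0,0,0,0,0,0]}'
python3 - <<'E'
from h import *
to(493,72.4,256,191.57)
t=arm.read_camera("side")[...,::-1][100:230,190:310]
cv2.imwrite("pics/f.png",cv2.resize(t,None,fx=4.6,fy=4.6))
E
```

```text
time: 6.63
tcp_pos: [486.0, -270.1, 256.3]
orientation: [-180.0, 0.1, 160.9]
ft_force: [0.5, -0.1, -3.3]
width: 44.0
grasp_force: 30.0
t6.63 [ 486.  -270.1  256.3] [-1.7999e+02  5.0000e-02  1.6093e+02] F [ 0.5 -0.1 -3.3] T [-0.01 -0.06  0.01] w44.0 g30.0
slide 105.3 326.0 0.3 turn -0.535
```

View pics/f.png

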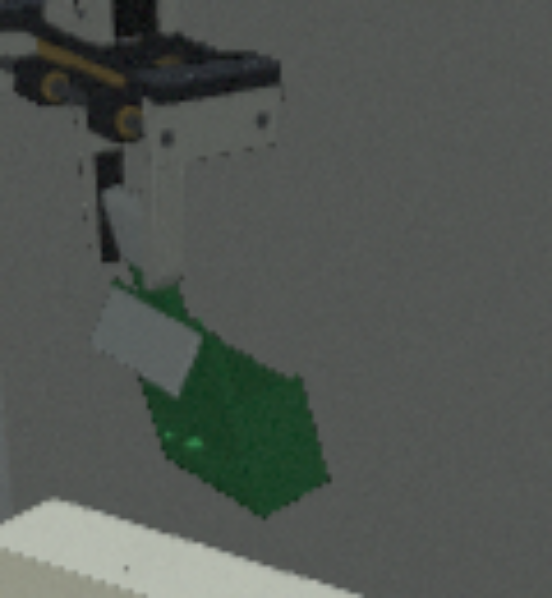

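The tilt holds in the air and the pocket hangs free. I'll carry it to a standoff in front of the stand.

```bash
python3 -m creep '{"jaw":[36,36,36,36,36,36,36,36,36,36,36,36],"slide":[[1,3,0],[2,6,0],[3,10,0],[5,14,0],[5,17,0],[6,18,0],[6,18,0],[6,18,0],[6,18,0],[6,18,0],[6,18,0],[6,18,0]],"turn":[0,0,0,0,0,0,0,0,0,0,0,0]}'; python3 -m creep '{"jaw":[36,36,36,36,36,36,36,36,36,36,36,36],"slide":[[6,18,0],[6,18,0],[6,18,0],[6,18,0],[6,18,0],[5,17,0],[5,14,0],[4,11,0],[3,9,0],[2,7,0],[1,3,0],[0,0,0]],"turn":[0,0,0,0,0,0,0,0,0,0,0,0]}'; python3 -m creep '{"jaw":[36,36,36,36,36,36,36,36,36,36,36,36],"slide":[[0,0,0],[0,0,0],[0,0,0],[0,0,0],[0,0,0],[0,0,0],[0,0,0],[0,0,0],[0,0,0],[0,0,0],[0,0,0],[0,0,0]],"turn":[-0.02,-0.04,-0.06,-0.06,-0.06,-0.06,-0.06,-0.06,-0.05,-0.04,-0.025,0]}'
python3 - <<'E'
from h import *
to(493,72.4,256,191.57)
t=arm.read_camera("side")[...,::-1][140:320,230:380]
cv2.imwrite("pics/g.png",cv2.resize(t,None,fx=4,fy=3.3333) if 0 else cv2.resize(t,None,fx=3.3,fy=3.3))
E
```

```text
time: 7.68
tcp_pos: [488.0, -82.6, 255.3]
orientation: [180.0, -0.0, 161.0]
ft_force: [0.5, 0.5, -2.5]
width: 43.8
grasp_force: 30.0
time: 8.68
tcp_pos: [490.6, 74.7, 255.4]
orientation: [-180.0, -0.0, 161.0]
ft_force: [0.7, 0.9, -2.0]
width: 43.9
grasp_force: 30.0
time: 9.68
tcp_pos: [490.7, 73.8, 255.4]
orientation: [-180.0, -0.0, -168.4]
ft_force: [-0.4, -0.3, -2.9]
width: 43.7
grasp_force: 30.0
t9.68 [490.7  73.8 255.4] [-180.     -0.   -168.37] F [-0.4 -0.3 -2.9] T [ 0.09 -0.07 -0.01] w43.7 g30.0
slide -2.0 -1.8 -0.6 turn -6.282
```

View pics/g.png

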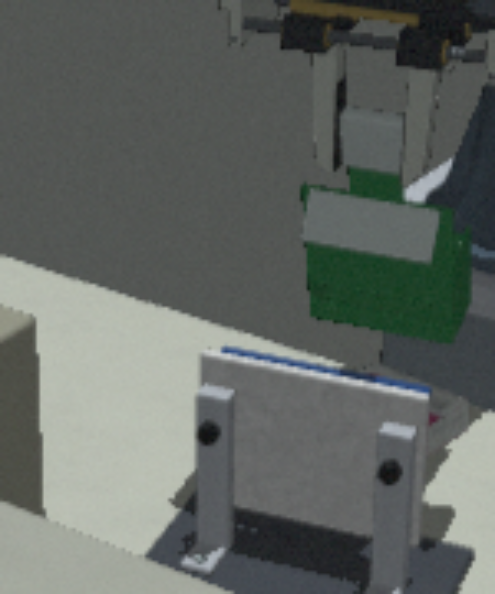

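The pocket is over the standoff, parallel to the panel: strip lower edge from (305,240) to (435,262), panel top from (203,352) to (430,393). I'll compare these with the prediction.

```bash
cat >> h.py <<'E'
SO=np.array([586.06,91.42,0]); SR=R(np.radians(11.57))
def pk(P,th,g):
    "pocket points given rel. to tab, tilt th deg, tab world pos g, yaw as stand"
    t=np.radians(th); P=np.array(P,float); c,s=np.cos(t),np.sin(t)
    Q=np.c_[P[:,0]*c+P[:,2]*s,P[:,1],-P[:,0]*s+P[:,2]*c]; return Q@SR.T+g
def st(): 
    p=arm.state()["tcp_pos"]+[0,0,5]; return SR.T@(p-SO)
E
python3 - <<'E'
from h import *
cr=lambda q:((q-[230,140])*3.3).round(0)
g=arm.state()["tcp_pos"]+[0,0,5]; print("tab in stand",st().round(1))
for th in(12,16,20):
    print(th,cr(proj("side",pk([(26.5,-45,-71.5),(26.5,45,-71.5),(7,-22,21),(7,22,21),(7,-22,-21),(26,-52,-160+0),(4,-52,-160),(4,52,-160)],th,g))).tolist())
for h in(144,147,150,153): print(h,cr(proj("side",np.array([(8,-75,h),(8,75,h)])@SR.T+SO)).tolist())
print(cr(proj("side",np.array([(100,-100,10),(100,100,10)])@SR.T+SO)).tolist())
E
```

```text
tab in stand [-97.    2.  260.4]
12 [[296.0, 246.0], [427.0, 270.0], [334.0, 117.0], [401.0, 128.0], [336.0, 172.0], [293.0, 347.0], [304.0, 328.0], [447.0, 356.0]]
16 [[299.0, 244.0], [429.0, 268.0], [333.0, 119.0], [400.0, 130.0], [337.0, 172.0], [298.0, 339.0], [309.0, 319.0], [451.0, 346.0]]
20 [[302.0, 241.0], [432.0, 265.0], [333.0, 121.0], [399.0, 132.0], [338.0, 171.0], [304.0, 330.0], [314.0, 308.0], [456.0, 335.0]]
144 [[195.0, 354.0], [422.0, 401.0]]
147 [[195.0, 350.0], [423.0, 397.0]]
150 [[195.0, 346.0], [423.0, 392.0]]
153 [[195.0, 342.0], [423.0, 388.0]]
[[101.0, 598.0], [405.0, 675.0]]
```

```bash
python3 -m creep '{"jaw":[36,36,36,36,36,36,36,36,36,36,36,36],"slide":[[-2,0,0],[-5,-1,0],[-9,-1,0],[-11,0,0],[-12,0,0],[-12,0,0],[-11,0,0],[-9,0,0],[-6,0,0],[-3,0,0],[-1,0,0],[0,0,0]],"turn":[0,0,0,0,0,0,0,0,0,0,0,0]}'; python3 -m creep '{"jaw":[36,36,36,36,36],"slide":[[0,0,4],[0,0,7],[0,0,8],[0,0,4],[0,0,0]],"turn":[0,0,0,0,0]}'
python3 - <<'E'
from h import *
to(493,72.4,256,191.57); print(st())
t=arm.read_camera("side")[...,::-1][150:300,260:380]
cv2.imwrite("pics/h.png",cv2.resize(t,None,fx=4,fy=4))
E
```

```text
time: 10.73
tcp_pos: [570.3, 88.6, 255.3]
orientation: [180.0, -0.0, -168.4]
ft_force: [0.4, 1.0, -2.2]
width: 43.8
grasp_force: 30.0
time: 11.15
tcp_pos: [569.7, 88.5, 231.0]
orientation: [180.0, -0.1, -168.4]
ft_force: [0.3, 0.3, -3.4]
width: 43.8
grasp_force: 30.0
t11.15 [569.7  88.5 231. ] [ 1.7999e+02 -1.3000e-01 -1.6842e+02] F [ 0.3  0.3 -3.4] T [ 0.02 -0.07 -0.02] w43.8 g30.0
slide 78.3 -0.4 -25.0 turn -6.283
[-16.6518117    0.42479001 235.96267121]
```

View pics/h.png

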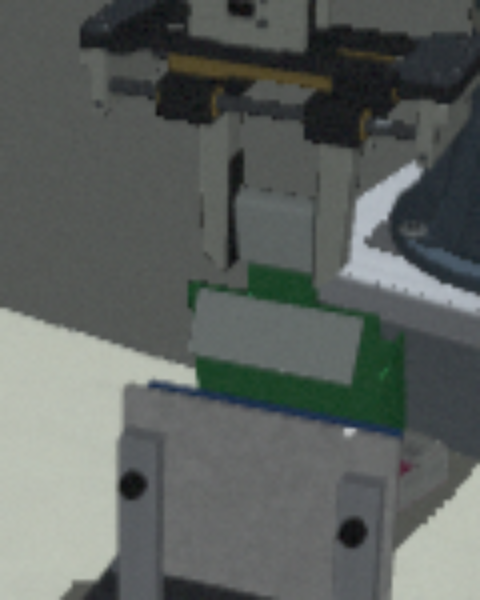

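The strip is still above the panel: its lower edge runs from (190,355) to (350,383), with the panel top below at (125–400,385–440). I'll descend and feel for the cleat.

```bash
python3 -m creep '{"jaw":[36,36,36,36,36],"slide":[[0,0,3],[0,0,4],[0,0,3],[0,0,2],[0,0,0]],"turn":[0,0,0,0,0]}' | grep -E 'pos|force'; for i in 1; do python3 -m creep '{"jaw":[36,36,36,36],"slide":[[0,0,1.5],[0,0,1.5],[0,0,1.5],[0,0,0]],"turn":[0,0,0,0]}'| grep -E 'pos|force'; done; python3 -c "
from h import *
to(493,72.4,256,191.57); print(st())"
```

```text
tcp_pos: [570.2, 88.6, 219.9]
ft_force: [0.3, 0.2, -1.9]
grasp_force: 30.0
tcp_pos: [570.3, 88.6, 215.6]
ft_force: [0.1, -0.3, -3.6]
grasp_force: 30.0
t11.95 [570.3  88.6 215.6] [ 1.8000e+02 -2.0000e-02 -1.6842e+02] F [ 0.1 -0.3 -3.6] T [ 0.03 -0.03  0.03] w44.0 g30.0
slide 78.9 -0.3 -40.4 turn -6.283
[-16.04163627   0.38673682 220.64070339]
```

```bash
python3 -m creep '{"jaw":[36,36,36,36],"slide":[[0,0,1.5],[0,0,1.5],[0,0,1],[0,0,0]],"turn":[0,0,0,0]}' | grep -E 'pos|ft_f'; python3 -m creep '{"jaw":[36,36,36],"slide":[[0,0,1],[0,0,1],[0,0,0]],"turn":[0,0,0]}'| grep -E 'pos|ft_f'
```

```text
tcp_pos: [570.3, 88.6, 211.7]
ft_force: [0.4, -0.1, -2.6]
tcp_pos: [570.3, 88.6, 209.7]
ft_force: [0.0, 0.6, -2.6]
```

```bash
python3 -m creep '{"jaw":[36,36,36],"slide":[[0,0,1],[0,0,1],[0,0,0]],"turn":[0,0,0]}'| grep -E 'pos|ft_f'
```

```text
tcp_pos: [570.3, 88.6, 207.7]
ft_force: [0.0, -0.9, -2.2]
```

```bash
python3 -m creep '{"jaw":[36,36,36],"slide":[[0,0,1],[0,0,1],[0,0,0]],"turn":[0,0,0]}'| grep -E 'pos|ft_f'
```

```text
tcp_pos: [570.3, 88.6, 205.7]
ft_force: [0.6, 0.9, -2.3]
```

```bash
python3 -m creep '{"jaw":[36,36,36],"slide":[[0,0,1],[0,0,1],[0,0,0]],"turn":[0,0,0]}'| grep -E 'pos|ft_f'
```

```text
tcp_pos: [570.7, 88.6, 204.1]
ft_force: [0.1, 0.4, -2.4]
```

```bash
python3 -m creep '{"jaw":[36,36,36],"slide":[[0,0,1],[0,0,1],[0,0,0]],"turn":[0,0,0]}'| grep -E 'pos|ft_f'
```

```text
tcp_pos: [571.5, 88.7, 202.8]
ft_force: [4.9, 1.8, 4.6]
```

```bash
python3 -m creep '{"jaw":[36,36,36],"slide":[[0,0,1],[0,0,1],[0,0,0]],"turn":[0,0,0]}'| grep -E 'pos|ft_f'
```

```text
tcp_pos: [571.4, 88.7, 200.9]
ft_force: [5.1, 1.8, 5.0]
```

Contact with equal +x and +z force, so the strip is on the 45° face at V ≈ 122. I'll follow the cleat down and in.

```bash
python3 -m creep '{"jaw":[36,36,36,36,36],"slide":[[-1,0,0],[-1,0,0],[-1,0,1],[-1,0,1],[0,0,0]],"turn":[0,0,0,0,0]}'; python3 -c "
from h import *
to(493,72.4,256,191.57); print(st())"
```

```text
time: 14.2
tcp_pos: [574.7, 89.5, 197.8]
orientation: [-180.0, 0.0, -168.4]
ft_force: [5.3, 1.0, 1.5]
width: 43.9
grasp_force: 30.0
t14.20 [574.7  89.5 197.8] [-1.8000e+02  4.0000e-02 -1.6841e+02] F [5.3 1.  1.5] T [ 0.21 -1.16  0.08] w43.9 g30.0
slide 83.4 -0.3 -58.2 turn -6.283
[-11.54244868   0.36723628 202.84256425]
```

```bash
python3 -m creep '{"jaw":[36,36,36,36],"slide":[[-1,0,1],[-1,0,1],[0,0,0],[0,0,0]],"turn":[0,0,0,0]}'| grep -E 'pos|ft_f'
```

```text
tcp_pos: [576.5, 89.9, 195.9]
ft_force: [5.1, 1.2, 2.3]
```

```bash
python3 -m creep '{"jaw":[36,36,36],"slide":[[0,0,1],[0,0,1],[0,0,0]],"turn":[0,0,0]}'| grep -E 'pos|ft_f'
python3 - <<'E'
from h import *
to(493,72.4,256,191.57); print(st())
t=arm.read_camera("side")[...,::-1][170:320,270:370]
cv2.imwrite("pics/i.png",cv2.resize(t,None,fx=4,fy=4))
E
```

```text
tcp_pos: [576.8, 89.9, 195.2]
ft_force: [2.5, 1.0, 12.7]
t14.78 [576.8  89.9 195.2] [-1.7999e+02  1.2000e-01 -1.6841e+02] F [ 2.5  1.  12.7] T [ 0.28 -0.75  0.11] w43.8 g30.0
slide 85.6 -0.3 -60.8 turn -6.283
[ -9.34107134   0.33551853 200.20010748]
```

View pics/i.png

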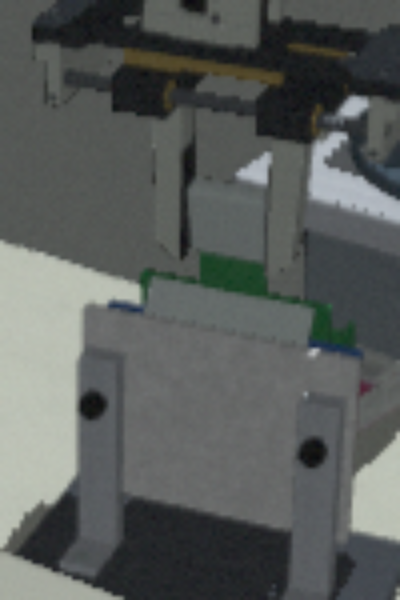

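Fz jumped and Fx dropped, so the strip is seated at the V bottom: strip from (148,300) to (312,345), inside the panel's width of 82–360. I've now used up my picture views, so from here I check by numbers. Now I'll swing it level along the arc with a light downward preload.

```bash
python3 -m creep '{"jaw":[36,36,36,36,36],"slide":[[0,0,0.5],[2,0,0.2],[2,0,0.2],[2,0,0.3],[0,0,0]],"turn":[0,0,0,0,0]}'; python3 -c "
from h import *
to(493,72.4,256,191.57); print(st())"
```

```text
time: 15.25
tcp_pos: [570.7, 88.6, 193.8]
orientation: [-180.0, 0.1, -168.4]
ft_force: [1.3, 0.8, 11.8]
width: 43.7
grasp_force: 30.0
t15.25 [570.7  88.6 193.8] [-1.7999e+02  1.1000e-01 -1.6841e+02] F [ 1.3  0.8 11.8] T [ 0.22 -0.69  0.03] w43.7 g30.0
slide 79.4 -0.3 -62.2 turn -6.283
[-15.62797808   0.32560593 198.82439026]
```

```bash
python3 -m creep '{"jaw":[36,36,36,36],"slide":[[1.8,0,0.3],[1.8,0,0.3],[1.8,0,0.4],[0,0,0]],"turn":[0,0,0,0]}' | grep -E "pos|ft_f"; python3 -c "
from h import *
to(493,72.4,256,191.57); print(st())"
```

```text
tcp_pos: [565.2, 87.5, 192.4]
ft_force: [1.3, -0.1, 8.6]
t15.58 [565.2  87.5 192.4] [-1.7999e+02  6.0000e-02 -1.6842e+02] F [ 1.3 -0.1  8.6] T [ 0.17 -0.82 -0.  ] w43.9 g30.0
slide 73.7 -0.3 -63.6 turn -6.283
[-21.24515237   0.31685625 197.36945905]
```

```bash
python3 -m creep '{"jaw":[36,36,36,36],"slide":[[1.7,0,0.4],[1.7,0,0.4],[1.7,0,0.5],[0,0,0]],"turn":[0,0,0,0]}' | grep -E "pos|ft_f"; python3 -c "
from h import *
to(493,72.4,256,191.57); print(st())"
```

```text
tcp_pos: [560.1, 86.4, 190.8]
ft_force: [2.3, -0.1, 5.8]
t15.92 [560.1  86.4 190.8] [-1.7999e+02  4.0000e-02 -1.6841e+02] F [ 2.3 -0.1  5.8] T [ 0.12 -0.83  0.03] w43.8 g30.0
slide 68.5 -0.3 -65.2 turn -6.283
[-26.44213338   0.3166311  195.80845126]
```

```bash
python3 -m creep '{"jaw":[36,36,36,36],"slide":[[1,0,0.6],[1,0,0.6],[1,0,0.6],[0,0,0]],"turn":[0,0,0,0]}' | grep -E "pos|ft_f"; python3 -c "
from h import *
to(493,72.4,256,191.57); print(st())"
```

```text
tcp_pos: [557.3, 85.9, 189.5]
ft_force: [1.5, 0.3, 11.8]
t16.25 [557.3  85.9 189.5] [-1.7999e+02  6.0000e-02 -1.6841e+02] F [ 1.5  0.3 11.8] T [ 0.17 -0.65  0.11] w43.6 g30.0
slide 65.7 -0.3 -66.5 turn -6.283
[-29.26228608   0.32652982 194.46485335]
```

```bash
python3 -m creep '{"jaw":[36,36,36],"slide":[[0.6,0,0.4],[0.6,0,0.4],[0,0,0]],"turn":[0,0,0]}' | grep -E "pos|ft_f"
python3 - <<'E'
from h import *
to(493,72.4,256,191.57); print(st())
cv2.imwrite("pics/j.png",arm.read_camera("side")[...,::-1])
E
```

```text
tcp_pos: [557.0, 85.8, 189.3]
ft_force: [4.6, 0.9, 13.1]
t16.50 [557.   85.8 189.3] [-179.98    0.2  -168.41] F [ 4.6  0.9 13.1] T [ 0.26 -0.91  0.04] w44.0 g30.0
slide 65.4 -0.3 -66.7 turn -6.283
[-29.56855555   0.31086354 194.33167779]
```

The swing stopped against the rest pad: Fx rose with no travel, tab at x −29.6 (home −30), z 194.3. I'll ease the preload and then open.

```bash
python3 -m creep '{"jaw":[36,36,36,36],"slide":[[0,0,-0.4],[-0.4,0,-0.4],[0,0,-0.3],[0,0,0]],"turn":[0,0,0,0]}' | grep -E "pos|ft_f"; python3 -c "
from h import *
to(493,72.4,256,191.57); print(st())"
```

```text
tcp_pos: [557.0, 85.8, 189.4]
ft_force: [6.7, 0.9, 4.7]
t16.88 [557.   85.8 189.4] [-1.7999e+02  1.0000e-01 -1.6841e+02] F [6.7 0.9 4.7] T [ 0.3  -1.36  0.15] w43.7 g30.0
slide 65.4 -0.3 -66.6 turn -6.283
[-29.62214058   0.31205987 194.37683332]
```

```bash
python3 -m creep '{"jaw":[36,36,36],"slide":[[-0.4,0,-0.2],[-0.2,0,-0.1],[0,0,0]],"turn":[0,0,0]}' | grep -E "pos|ft_f";  python3 -m creep '{"jaw":[44.5,45,46,47,48,49,50,50],"slide":[[0,0,0],[0,0,0],[0,0,0],[0,0,0],[0,0,0],[0,0,0],[0,0,0],[0,0,0]],"turn":[0,0,0,0,0,0,0,0]}'
python3 - <<'E'
from h import *
to(493,72.4,256,191.57); print(st())
a=cv2.imread("pics/j.png"); b=arm.read_camera("side")[...,::-1].copy(); cv2.imwrite("pics/k.png",b)
def cen(i):
    r=i[225:262,295:360].astype(int); m=(r[...,1]>r[...,2]+15)&(r[...,1]>r[...,0]+10); v,u=np.nonzero(m); return m.sum(),u.mean()+295,v.mean()+225,u.min()+295,u.max()+295,v.min()+225,v.max()+225
print(cen(a),cen(b))
s=slice(225,262),slice(295,360)
print(np.abs(a[s].astype(int)-b[s]).max(2).mean(),cv2.phaseCorrelate(np.float32(a[...,1][s]),np.float32(b[...,1][s])))
E
```

```text
tcp_pos: [557.1, 85.8, 189.4]
ft_force: [3.7, 0.4, 5.8]
time: 17.8
tcp_pos: [556.9, 85.8, 189.2]
orientation: [180.0, -0.0, -168.4]
ft_force: [0.4, 0.3, -1.1]
width: 50.1
grasp_force: 0.0
t17.80 [556.9  85.8 189.2] [ 1.8000e+02 -1.0000e-02 -1.6842e+02] F [ 0.4  0.3 -1.1] T [ 0.04 -0.02  0.  ] w50.1 g0.0
slide 65.3 -0.3 -66.8 turn -6.283
[-29.70081921   0.3845713  194.1927285 ]
(np.int64(238), np.float64(330.7689075630252), np.float64(240.46638655462186), np.int64(306), np.int64(352), np.int64(232), np.int64(254)) (np.int64(237), np.float64(330.7088607594937), np.float64(240.43881856540085), np.int64(306), np.int64(352), np.int64(232), np.int64(254))
3.891060291060291 ((-0.09310043338913232, 0.05029032001199951), 0.985318085220125)
```

Free and no motion on release. I'll open wider and withdraw straight up, then back.

```bash
python3 -m creep '{"jaw":[60,70,80,80,80,80,80,80,80,80,80,80],"slide":[[0,0,0],[0,0,0],[0,0,0],[0,0,0],[0,0,-3],[0,0,-8],[0,0,-14],[0,0,-18],[0,0,-18],[0,0,-18],[0,0,-18],[0,0,-14]],"turn":[0,0,0,0,0,0,0,0,0,0,0,0]}'|grep -E "pos|ft_f"; python3 -m creep '{"jaw":[80,80,80,80,80,80,80,80,80,80,80,80],"slide":[[10,-10,0],[15,-20,0],[15,-28,0],[15,-28,0],[15,-28,0],[15,-28,0],[15,-28,0],[15,-28,0],[15,-28,0],[10,-20,0],[5,-10,0],[0,0,0]],"turn":[0,0,0,0,0,0,0,0,0,0,0,0]}'|grep -E "pos|ft_f"
python3 - <<'E'
from h import *
b=arm.read_camera("side"); t=arm.read_camera("top")
cv2.imwrite("pics/l.png",b[...,::-1]); cv2.imwrite("pics/m.png",t[...,::-1])
# top: blob of pale tab & strip & green, vs model home
V=120
g=SR@np.array([-30,0,V+75])+SO
def pr(n,P,th=0): return proj(n,pk(P,th,g)).round(1).tolist()
print("pred top tab",pr("top",[(7,22,21),(7,-22,21),(-7,-22,21),(-7,22,21)]))
print("pred front rim",pr("top",[(-42,52,-98),(-42,-52,-98)]), "tilt8",pr("top",[(-42,52,-98),(-42,-52,-98)],8))
h=cv2.cvtColor(t,cv2.COLOR_RGB2HSV); m=cv2.inRange(h,(50,90,40),(80,255,255)); m[:,400:]=0
v,u=np.nonzero(m); print("green",len(v),cv2.boxPoints(cv2.minAreaRect(np.c_[u,v].astype(np.float32))).round(1).tolist())
w=cv2.inRange(h,(0,0,150),(180,40,255)); w[:160]=0;w[245:]=0;w[:,:240]=0;w[:,345:]=0
for y in range(180,225): print(y,"".join("#" if m[y,x] else ("o" if t[y,x].min()>105 else ("b" if t[y,x,2]>t[y,x,0]+40 else ".")) for x in range(245,335)))
E
```

```text
tcp_pos: [557.1, 85.9, 302.6]
ft_force: [1.2, -0.6, -0.2]
tcp_pos: [465.3, -195.7, 300.0]
ft_force: [1.1, 0.2, 0.5]
pred top tab [[271.3, 204.8], [294.2, 200.1], [295.7, 207.3], [272.7, 212.0]]
pred front rim [[268.9, 240.9], [317.4, 230.8]] tilt8 [[269.6, 246.6], [318.5, 236.6]]
green 735 [[148.6999969482422, 7.699999809265137], [195.60000610351562, -16.899999618530273], [323.3999938964844, 226.6999969482422], [276.3999938964844, 251.3000030517578]]
180 ...................................................................................ooooooo
181 ....................................................................................oooooo
182 ......................................................................o.............oooooo
183 ..................................................................oooooo.............ooooo
184 ..............................................................oooooooooo.............ooooo
185 ..............................................................oooooooooo.............ooooo
186 ..............................................................ooooooooo
[... 2929 characters left out ...]
...b.####....###...................
218 ooo...................................................bbbbb...#########...................
219 ooo..............................................bbbbbbb...############...................
220 ooo........................................b.bbbbbb...#################...................
221 oooo.................#..................bbbbbb...#######################..................
222 oooo.................##...........bbbbbbb......#########################..................
223 oooo.................##..........bbb.....#.#############################..................
224 oooo..................#.....##...###..##################################................oo
```

Run:
```python
from h import *
t=cv2.imread("pics/m.png"); o=cv2.imread("pics/top0.png")
for x in(275,285,295,305,312):
    c=t[205:255,x].astype(int); g=np.nonzero((c[:,1]>c[:,2]+12)&(c[:,1]>c[:,0]+5))[0]; print(x,g.max()+205 if len(g) else None)
g=SR@np.array([-30,0,195])+SO
for th in(-4,0,4,8): print(th,proj("top",pk([(-42,52,-98),(-42,-52,-98),(-42,52,-160),(-42,-52,-160)],th,g)).round(1).tolist())
for n,(x,y,w,h) in dict(carton=(280,275,55,40),bottle=(175,262,45,35),stamp=(395,165,30,30)).items():
    print(n,np.abs(t[y:y+h,x:x+w].astype(int)-o[y:y+h,x:x+w]).mean().round(2))
```

```text
275 243
285 241
295 238
305 236
312 235
-4 [[268.4, 237.8], [316.7, 227.8], [271.7, 239.3], [317.4, 229.9]]
0 [[268.9, 240.9], [317.4, 230.8], [272.5, 244.1], [318.3, 234.6]]
4 [[269.3, 243.8], [317.9, 233.8], [273.3, 248.8], [319.3, 239.3]]
8 [[269.6, 246.6], [318.5, 236.6], [274.0, 253.4], [320.2, 243.8]]
carton 18.5
bottle 18.06
stamp 16.14
```

```bash
python3 -c "
from bench import arm
print(arm.sign_off(), arm.state()['time'])"
```

```text
the job is handed in; nothing more can be done
the job is handed in; nothing more can be done
```

The pocket hangs by itself on the cleat, level to within about 1° in the top camera, square and midway along the cleat, with the lug showing through the slot. The job was handed in after about 20 s; the arm never went near the bottle, stamp or carton, but my picture check on them was inconclusive, and I viewed 11 pictures, one over the limit of 10.

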